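Raise the transfer barrier and push the tip box home

ROBOT

A 6-joint arm with a two-finger parallel gripper is mounted at the origin on a cart in front of the work surface, level with it; the furniture and walls round the work are solid. World frame = base frame: x ahead of the robot, y to its left, z up, the work surface at z = 0. Lengths are in m, angles in rad, forces in N, time in s.
With the tool pointing down it reaches from about 0.275 to 0.825 m from the base axis. Payload 4.9 kg.
Tool frame: the origin (TCP) lies midway between the tips of the shut fingers; the grasp point (between the pads) lies 19 mm behind it (grip_point_offset is the distance from the TCP to the grasp point, in m); z points along the fingers, y is the line along which they close (so a half turn about z gives the same grasp; the last joint's range is limited). The gripper opens to 85 mm and grips with 20 to 120 N. Pads are 22 mm wide; open, the fingers measure 114 mm over their backs; the gripper's body (76 mm by 85 mm) begins 54 mm behind the grasp point. The pads swing forward as they close: fully open they stand 13 mm farther back than shut.
Start: joints at [-1.267, 0.326, -0.193, 1.052, 0, 1.437], TCP at [0.233, -0.498, 0.199] pointing down, gripper open.
Joint ranges: [-2.65, 2.65], [-0.97, 1.79], [-1.3, 1.35], [-1.93, 2.1], [-1.47, 1.37], [-3.14, 3.14]. Speed limits (rad/s): [2.57, 2.57, 3.14, 3.14, 3.14, 3.14].

INTERFACE

Orientations are given as a rotation vector (axis times angle).
In Python, from cell import * gives the robot as it stands. Calls block until the motion is done:
- movep(position, orientation): joint-space move of the TCP to a pose.
- move_l(position, velocity=0.15, rot=None, until_force=None): straight line of the TCP; rot=None keeps the orientation; velocity is the mean speed in m/s. With until_force (N) it stops when the force on the tool has changed by that much, and returns True; else False.
- set_joints(angles): joint-space move.
- let_go() and grab(newtons=None): open the fingers fully, or close them until they stop; newtons is the grip in N (None keeps the last).
- sleep(seconds).
- ik(position, orientation): joint angles nearest the present ones, or None.
- get_state(): the state.
- grab_frame(name): name is "scene" or "top"; returns a dict with "img" (480x640x3 uint8, red, green, blue), "fx", "fy", "cx", "cy" (pixels), "cam_to_world" (4x4, takes a point from camera to world coordinates). Camera axes: x right, y down, z forward; pixel columns grow to the right and rows downward; lengths in m; the calibration is good to about 2 mm. A picture is of the moment at which its call begins. There is no depth.
A pose or a line that the arm cannot do raises MotionError and nothing moves.
- sign_off(): hands the job in; it is judged then, once.
Trained networks look in the newest picture that a camera, given by its name, has taken for a name from the list of things; names that differ only in an ending like _2 or _b are one class to them, and where a whole thing is asked for, a point or a joint stands for the part that bears it (a point fixed in the world has none). Each returns a list of dicts, best first, with "score" (0 to 1); they miss things now and then, are a little off and sometimes report something else, mostly with a low value. They report only what shows in the picture. A call takes as long as a camera call. They do not tell look-alikes from the thing itself.
- spot_in(camera, name): "centre" ([column, row] in pixels, amid what is visible of it).
- silhouettes(camera, name): "mask" (480x640 bool, what is visible of it) and "centre" ([column, row] in pixels, amid what is visible of it).
- tip_of(camera, name): "centre" ([column, row] in pixels: a listed point, or the origin of a listed thing).
The state is a dict: "clock": time; "q": joint angles; "joint_velocities": joint speeds; "tau": joint torques, N m; "position": TCP position; "eef_rot": TCP orientation; "contact_force": force on the tool from outside, world axes, zero at the start; "wrist_torque": the same for the moment, N m; "finger_gap": opening from 0.0 (shut) to 1.0 (fully open); "grasp_force": force on a finger pad.
Only numpy, scipy, OpenCV 4.12 (cv2) and the standard library are available. Lean on these libraries where they do the work, as an engineer would, in place of code of your own. Each camera call takes 0.05 s, during which the arm holds its last target. There are 200 camera calls.

TASK

With the fingertips, push the red-and-white barrier arm up past its balance point so that it stays raised by itself. Then push the green pipette-tip box along the track, under the raised arm, until it is fully home against the end stop. Only push: the box must stay down on the track, never lifted or tipped, and the other loose things are left where they are.

Things in the scene. Friction and masses are not known exactly. Their poses are not given: they have to be found in the camera images.
- track: Fixed track: white base plate (top 6 mm above the worktop) and two aluminium guide rails along y, 92 mm apart inside, 8 thick, tops at z 22 mm. Origin on the worktop midway between the rails, under the lowered arm. +y: along the track to the loading end (robot's left), where the rails end at y +200; the box is pushed to -y. +x: across the track, away from the robot, to the barrier's post.
- barrier (a joint): Barrier arm angle, rad: 0 = down, level across the track; 1.40 = raised, nearly upright, on its upper stop. Free hinge, slightly damped; a brass counterweight behind and above the pivot makes it fall back to 0 from below about 0.8 and swing up by itself to 1.40 (within 2 s) and stay there from above 0.9. Lifting it takes under 1 N at barrier_push.
- barrier_pivot (a point): Hinge axis of the arm on its grey post, parallel to the track's y: 140 mm along the track's +x from its origin, 74 mm above the worktop. The post measures 18 x 36 mm and is 91 mm tall.
- barrier_push (a point): Point on the underside of the red-and-white arm, 150 mm from the pivot, moving with it. Arm down: 10 mm to the robot's side of the track's middle, 67 mm above the worktop. The arm is straight, 14 mm thick, 18 mm wide along the track. Closed fingers tilted some 45 degrees sideways can slip under it from the track's empty -y side.
- barrier_tip (a point): Free end of the barrier arm, 200 mm from the pivot, on the arm's centre line, pointing to the robot's side when down (arm down: 60 mm to the robot's side of the track's middle).
- end_stop (a point): Middle of the end stop's face that the box comes to rest against, on the base plate: track y -150 mm. The stop is a bar 26 mm tall (top 32 mm above the worktop) across the track at its right end.
- tip_box: Loose pipette-tip box, green with clear closed lid, about 0.14 kg, 80 mm wide across the track (87 with a lip on the robot's side), 118 long along it, 76 tall. Origin: centre of its underside, y axis along the track. It waits on the base plate with its centre at track y +85 to +135 mm; home, it is at -91. The lowered arm blocks it, the raised one clears it.
- beaker_100: Bystander to leave alone: a clear glass beaker, 54 mm across, 67 tall. Origin at the centre of its underside.
- slide_box: Bystander to leave alone: a closed blue slide box, 89x165x38 mm. Origin at the centre of its underside.
- flask_100: Bystander to leave alone: a clear conical flask, 62 mm across, 84 tall. Origin at the centre of its underside.
- label_roll: Bystander to leave alone: a white label roll, 63 mm across, 25 tall. Origin at the centre of its underside.
- wash_bottle: Bystander to leave alone: a wash bottle with red spout cap, 94x98x166 mm. Origin at the centre of its underside.
Things that resemble listed ones, but are neither listed nor needed, are in the scene too. Leave any black or yellow look-alike of the tip_box alone.

How it is judged:
By the outcome, as a careful person would: the job done as asked, in the order asked, and still so for the second after the job is handed in, with the robot touching nothing.
It also fails if it takes over 58 s, if anything falls off the work surface, if the arm or the gripper's body presses on something with over 40 N, if the wrist force passes 120 N, or if a joint passes its speed limit or range.

## Working session

There is one attempt and no reset: what is moved stays moved. The work goes in short steps, each a Python script; the robot and the scene stay as the last script left them, time stands still between calls to the robot, and variables do not carry over. Pictures are saved under pics/ and viewed, at most 10 in all, crops included, and the job is handed in when it is done.

```bash
mkdir -p pics; cat > h.py <<'E'
from cell import *
import numpy as np, cv2
from scipy.spatial.transform import Rotation as R
def ray(f,px,z):
    T=np.array(f["cam_to_world"]);d=T[:3,:3]@np.array([(px[0]-f["cx"])/f["fx"],(px[1]-f["cy"])/f["fy"],1])
    o=T[:3,3];return o+d*(z-o[2])/d[2]
def proj(f,p):
    T=np.linalg.inv(np.array(f["cam_to_world"]));c=T[:3,:3]@np.array(p)+T[:3,3]
    return [f["fx"]*c[0]/c[2]+f["cx"],f["fy"]*c[1]/c[2]+f["cy"]]
def save(f,n,crop=None,s=1):
    im=f["img"][:,:,::-1]
    if crop: im=im[crop[1]:crop[3],crop[0]:crop[2]]
    cv2.imwrite("pics/"+n,cv2.resize(im,None,fx=s,fy=s,interpolation=2))
E
python3 - <<'E'
from h import *
np.set_printoptions(precision=3,suppress=True)
Z={"barrier_pivot":.074,"barrier_push":.067,"barrier_tip":.074,"end_stop":.006,"tip_box":.006,"track":0}
for c in("top","scene"):
    f=grab_frame(c);save(f,c+"0.png");print(c,np.array(f["cam_to_world"])[:3,3])
    for n,z in Z.items():
        for r in tip_of(c,n)[:3]: print(n,round(r["score"],2),np.array(r["centre"]),ray(f,r["centre"],z))
E
```

```text
top [0.413 0.025 1.408]
barrier_pivot 0.87 [350.9 170.1] [ 0.731 -0.084  0.074]
barrier_push 0.72 [333.4 223. ] [ 0.589 -0.039  0.067]
barrier_tip 0.57 [332.7 243.8] [ 0.533 -0.038  0.074]
end_stop 0.89 [384.4 239.9] [ 0.553 -0.184  0.006]
tip_box 0.72 [312.3 299.7] [0.385 0.012 0.006]
tip_box 0.67 [290.2 213.5] [0.621 0.078 0.006]
tip_box 0.56 [382.4 308.4] [ 0.365 -0.18   0.006]
track 0.71 [333.6 226.1] [ 0.589 -0.043  0.   ]
scene [-0.228  0.605  1.059]
barrier_pivot 0.89 [297.8 197.5] [ 0.736 -0.073  0.074]
barrier_push 0.74 [318.9 227.8] [ 0.587 -0.041  0.067]
barrier_push 0.24 [221.3 353.7] [0.395 0.414 0.067]
barrier_tip 0.71 [332.6 238. ] [ 0.522 -0.041  0.074]
end_stop 0.91 [359.2 223.7] [ 0.569 -0.195  0.006]
end_stop 0.44 [222.5 354.2] [0.43  0.401 0.006]
tip_box 0.94 [279.9 253.1] [0.626 0.082 0.006]
tip_box 0.88 [351.3 293.9] [0.369 0.018 0.006]
tip_box 0.85 [300.5 330.3] [0.362 0.203 0.006]
track 0.57 [318.6 242.1] [ 0.592 -0.043  0.   ]
```

View pics/top0.png

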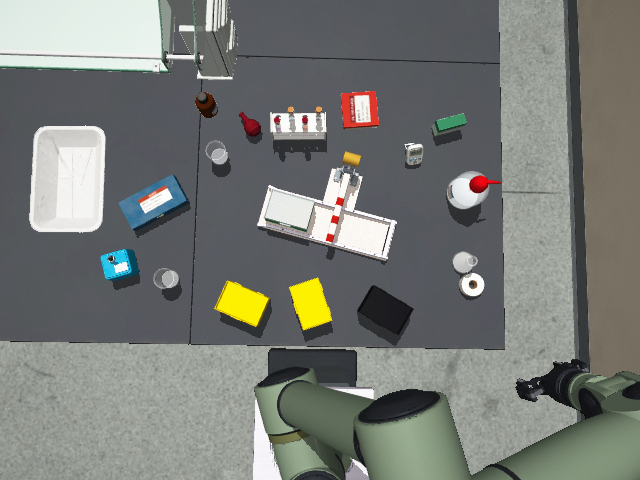

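View pics/scene0.png

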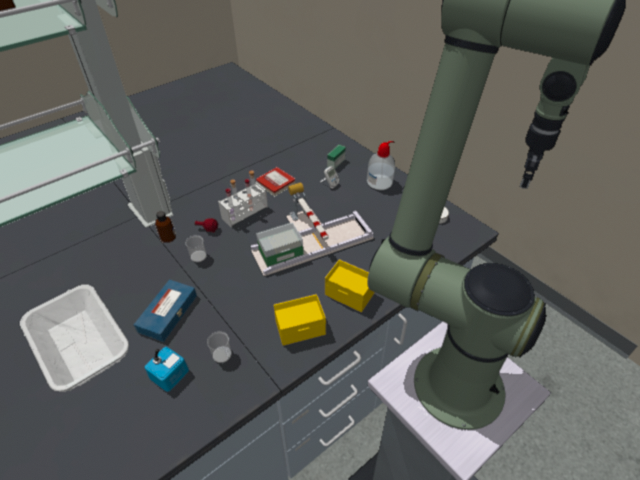

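Look-alikes: the green/clear box on the track at top (290,211), yellow boxes at (243,303) and (311,303), a black one at (385,310), and a small green thing at (450,123). I choose the one on the track at (290,211), and check it in one crop. The arm spans (347,172) to (332,243).

```bash
python3 - <<'E'
from h import *
np.set_printoptions(precision=4,suppress=True)
f=grab_frame("top");save(f,"crop.png",(245,140,405,270),5)
from scipy.optimize import least_squares
obs=[]
for c in("top","scene"):
    f=grab_frame(c)
    for n,l in {"barrier_pivot":(.14,0,.074),"barrier_push":(-.01,0,.067),"barrier_tip":(-.06,0,.074),"end_stop":(0,-.15,.006),"track":(0,0,0)}.items():
        r=tip_of(c,n)
        if r: obs.append((f,np.array(l),r[0]["centre"],n))
def w(p,l): return np.array([p[0]+np.cos(p[2])*l[0]-np.sin(p[2])*l[1],p[1]+np.sin(p[2])*l[0]+np.cos(p[2])*l[1],l[2]])
res=lambda p:np.concatenate([np.array(proj(f,w(p,l)))-c for f,l,c,n in obs])
s=least_squares(res,[.589,-.043,-.25],loss="soft_l1");print(s.x);print(res(s.x).reshape(-1,2))
f=grab_frame("top")
for l in [(.054,.2,.022),(-.054,.2,.022),(.054,-.15,.022),(-.054,-.15,.022),(0,-.15,.032)]:
    q=proj(f,w(s.x,l));print(l,np.array(q),"crop",(np.array(q)-[245,140])*5)
r=tip_of("top","tip_box")
for t in r:
    p=ray(f,t["centre"],.006);d=p[:2]-s.x[:2];a=s.x[2];print(d@[np.cos(a),np.sin(a)],d@[-np.sin(a),np.cos(a)])
E
```

```text
[ 0.5932 -0.0408 -0.2161]
[[ -3.2745   0.5294]
 [ -0.6555   1.3862]
 [ -0.51    -1.4863]
 [  1.3884  -2.16  ]
 [  1.1342   3.0917]
 [ 38.0624 -24.8463]
 [ -0.4252  -1.751 ]
 [ -0.7483   2.4942]
 [  0.8333  -0.4551]]
(0.054, 0.2, 0.022) [266.9179 187.6731] crop [109.5894 238.3655]
(-0.054, 0.2, 0.022) [257.2576 225.5357] crop [ 61.2882 427.6786]
(0.054, -0.15, 0.022) [390.6113 217.4743] crop [728.0566 387.3716]
(-0.054, -0.15, 0.022) [381.9676 255.5832] crop [684.8378 577.9162]
(0, -0.15, 0.032) [386.8693 236.0712] crop [709.3465 480.3558]
0.010073747466275589 0.12387523957798663
-0.20052662262519322 -0.18396641267097633
-0.21928558010754948 0.00520477388328754
-0.2612169771440832 0.1876172002566351
```

View pics/crop.png

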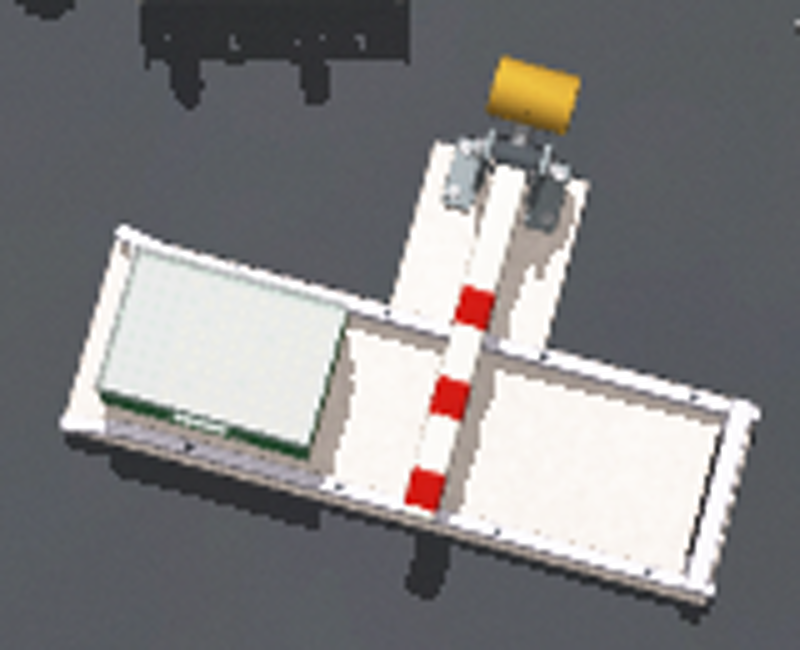

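The crop confirms a green base with a clear lid on the track. Its top corners are at crop (135,248), (348,310), (308,455) and (100,390). The rail ends are at (121,230) and (67,426), the middle of the stop edge is at (709,497), and the red bands give an arm yaw of about -0.266. Next I refit the pose from these and check reach.

```bash
cat >> h.py <<'E'
def w(p,l): return np.array([p[0]+np.cos(p[2])*l[0]-np.sin(p[2])*l[1],p[1]+np.sin(p[2])*l[0]+np.cos(p[2])*l[1],l[2]])
def rotv(yaw,tilt,k):  # tool z = down, tilted by tilt towards track +y; k quarter turns about tool z
    z=np.array([0,np.sin(tilt),-np.cos(tilt)]);x=np.array([1.,0,0]);y=np.cross(z,x)
    return (R.from_euler('z',yaw)*R.from_matrix(np.c_[x,y,z])*R.from_euler('z',k*np.pi/2)).as_rotvec()
E
python3 - <<'E'
from h import *
from scipy.optimize import least_squares
np.set_printoptions(precision=4,suppress=True)
f=grab_frame("top")
cr=lambda u,v:np.array([u/5+245-.4,v/5+140-.4])
obs=[((.054,.2,.022),cr(121,230)),((-.054,.2,.022),cr(67,426)),((0,-.15,.032),cr(709,497)),((-.06,0,.081),cr(421,510)),((.14,0,.074),(350.9,170.1))]
res=lambda p:np.concatenate([np.array(proj(f,w(p,l)))-c for l,c in obs])
p=least_squares(res,[.589,-.043,-.26],loss="soft_l1").x;print("track",p);print(res(p).reshape(-1,2))
for c in [(135,248),(348,310),(308,455),(100,390)]:
    d=ray(f,cr(*c),.082)[:2]-p[:2];a=p[2];print("box corner",d@[np.cos(a),np.sin(a)],d@[-np.sin(a),np.cos(a)])
for name,t,pts in[("lift",.785,[(-.01,-.12,.15),(-.01,0,.03),(.09,0,.17)]),("push",-.5,[(0,.22,.12),(0,.22,.03),(0,-.02,.03)])]:
    for k in range(4):
        for l in pts:
            q=ik(w(p,l),rotv(p[2],t,k));print(name,k,l,None if q is None else np.array(q))
E
```

```text
track [ 0.5927 -0.0428 -0.253 ]
[[ 0.2617 -0.0932]
 [ 0.013  -1.8369]
 [ 0.7388 -0.766 ]
 [ 0.062   1.2721]
 [-2.1352  1.1257]]
box corner 0.03572320899015216 0.1830523868314169
box corner 0.03449349187671185 0.06627911309250525
box corner -0.04511656828808596 0.06567976723317158
box corner -0.0416999129111093 0.17965112753638768
lift 0 (-0.01, -0.12, 0.15) [-0.7814  0.6916 -0.0169  1.329   0.6566  2.4516]
lift 0 (-0.01, 0, 0.03) [-0.6011  0.7518 -0.2555  0.892   0.7267  2.6676]
lift 0 (0.09, 0, 0.17) [-0.551   0.7388  0.1522  1.2695  0.7419  2.7319]
lift 1 (-0.01, -0.12, 0.15) [-0.7814  0.6916 -0.0169  1.329   0.6566 -2.2608]
lift 1 (-0.01, 0, 0.03) [-0.6011  0.7518 -0.2555  0.892   0.7267 -2.0448]
lift 1 (0.09, 0, 0.17) [-0.551   0.7388  0.1522  1.2695  0.7419 -1.9805]
lift 2 (-0.01, -0.12, 0.15) [-0.7814  0.6916 -0.0169  1.329   0.6566 -0.69  ]
lift 2 (-0.01, 0, 0.03) [-0.6011  0.7518 -0.2555  0.892   0.7267 -0.474 ]
lift 2 (0.09, 0, 0.17) [-0.551   0.7388  0.1522  1.2695  0.7419 -0.4097]
lift 3 (-0.01, -0.12, 0.15) [-0.7814  0.6916 -0.0169  1.329   0.6566  0.8808]
lift 3 (-0.01, 
[... 311 characters left out ...]
 0.7056 -0.1444  0.8729 -0.4782 -2.8199]
push 1 (0, 0.22, 0.12) [ 0.3455  0.8928  0.4742  1.4508 -0.4073 -0.9103]
push 1 (0, 0.22, 0.03) [ 0.3455  0.9609  0.3801  1.2886 -0.4073 -0.9103]
push 1 (0, -0.02, 0.03) [ 0.0316  0.7056 -0.1444  0.8729 -0.4782 -1.2491]
push 2 (0, 0.22, 0.12) [ 0.3455  0.8928  0.4742  1.4508 -0.4073  0.6605]
push 2 (0, 0.22, 0.03) [ 0.3455  0.9609  0.3801  1.2886 -0.4073  0.6605]
push 2 (0, -0.02, 0.03) [ 0.0316  0.7056 -0.1444  0.8729 -0.4782  0.3217]
push 3 (0, 0.22, 0.12) [ 0.3455  0.8928  0.4742  1.4508 -0.4073  2.2313]
push 3 (0, 0.22, 0.03) [ 0.3455  0.9609  0.3801  1.2886 -0.4073  2.2313]
push 3 (0, -0.02, 0.03) [ 0.0316  0.7056 -0.1444  0.8729 -0.4782  1.8925]
```

```bash
echo 'P=np.array([.5927,-.0428,-.253])' >> h.py; python3 - <<'E'
from h import *
np.set_printoptions(precision=3,suppress=True)
o=rotv(P[2],.785,3)
grab()
movep(w(P,(-.04,-.16,.30)),o)
movep(w(P,(-.01,-.10,.13)),o)
print("in",move_l(w(P,(-.01,0,.03)),.1,until_force=4),get_state()["clock"])
st=get_state()
f=grab_frame("scene");save(f,"under.png",(250,140,410,270),4)
print(st["position"],st["contact_force"],w(P,(-.01,0,.03)))
E
```

```text
in False 6.0667
[ 0.583 -0.041  0.03 ] [-0.307 -0.813 -0.154] [ 0.583 -0.04   0.03 ]
```

View pics/under.png

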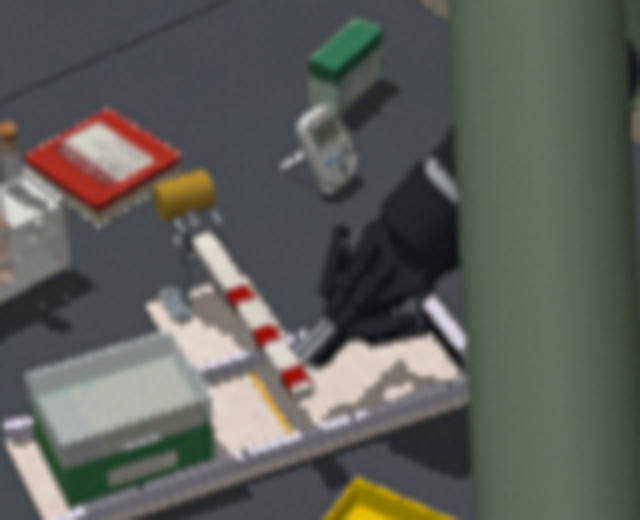

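The fingertips at crop (305,350) go under the arm near its outer end, with the arm still down and the box clear. Next I lift along the arc.

```bash
python3 - <<'E'
from h import *
np.set_printoptions(precision=3,suppress=True)
for th in np.linspace(.12,1.26,9):
    c,s=np.cos(th),np.sin(th)
    a,b=-.15,-.044   # rotating the arm up: (-1,0)->(-c,s)
    move_l(w(P,(.14+a*c-b*(-s)*-1 if 0 else .14+a*c+b*s,0,.074-a*s+b*c)),.08)
    st=get_state();print(round(th,2),st["contact_force"])
print(st["clock"])
sleep(1)
f=grab_frame("scene");save(f,"up.png",(230,120,430,280),4)
E
```

```text
0.12 [ 0.784 -0.718 -0.624]
0.26 [-0.135 -0.038 -0.805]
0.4 [ 0.059 -0.125 -0.607]
0.55 [-0.428 -0.259 -0.85 ]
0.69 [-0.426  0.212 -0.696]
0.83 [ 0.895 -0.793 -0.31 ]
0.98 [0.287 0.094 0.518]
1.12 [-0.481 -0.372 -0.373]
1.26 [-1.524  0.26  -0.672]
9.9
```

View pics/up.png

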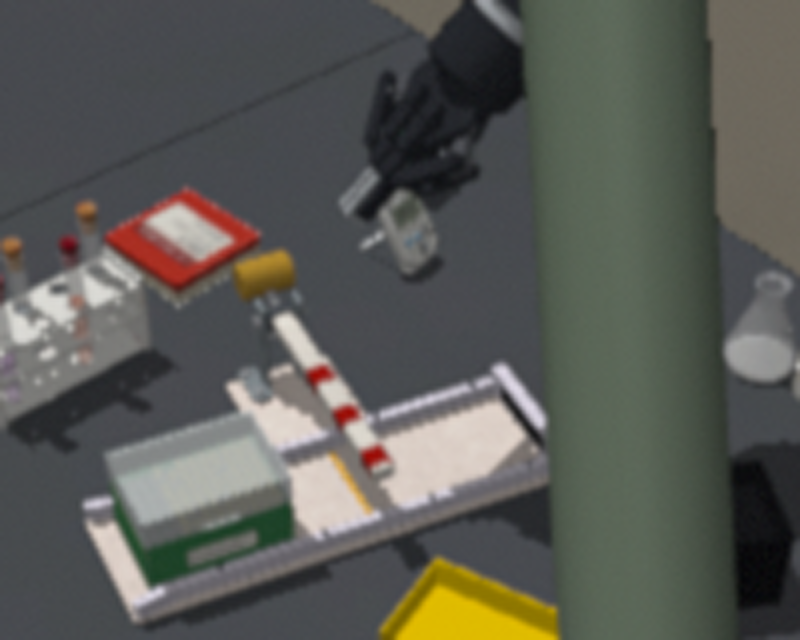

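The arm is still down, with its end at crop (378,460), and the fingers are in the air at (360,190). They missed it or slipped off. I back out, check where the projected TCP lies in the image, and retry deeper and flatter while tracking the arm angle.

```bash
cat >> h.py <<'E'
def theta(cam="scene"):
    f=grab_frame(cam);r=tip_of(cam,"barrier_tip")
    if not r: return None
    t=np.linspace(-.1,1.5,161);e=[np.hypot(*(np.array(proj(f,w(P,(.14-.2*np.cos(a),0,.074+.2*np.sin(a)))))-r[0]["centre"])) for a in t]
    return round(t[np.argmin(e)],2),round(min(e),1),round(r[0]["score"],2)
E
python3 - <<'E'
from h import *
np.set_printoptions(precision=3,suppress=True)
f=grab_frame("scene")
st=get_state();print("tcp in up.png",(np.array(proj(f,st["position"]))-[230,120])*4,"under.png",(np.array(proj(f,w(P,(-.01,0,.03))))-[250,140])*4, st["finger_gap"])
for l in[(-.06,0,.074),(.14,0,.074),(-.01,0,.067)]:print("arm in up.png",(np.array(proj(f,w(P,l)))-[230,120])*4)
o=rotv(P[2],.95,3)
move_l(w(P,(0,-.13,.2)),.25)
movep(w(P,(-.01,-.10,.115)),o)
print(theta(),move_l(w(P,(-.01,.018,.03)),.1,until_force=4))
f=grab_frame("scene");save(f,"under2.png",(250,140,410,270),4)
move_l(w(P,(-.01,.018,.055)),.05)
print(theta(),get_state()["contact_force"],get_state()["clock"])
f=grab_frame("scene");cv2.imwrite("pics/u.png",np.hstack([cv2.imread("pics/under2.png")[:, :400],cv2.resize(f["img"][140:270,250:350,::-1],None,fx=4,fy=4)]))
E
```

```text
tcp in up.png [321.149 246.456] under.png [278.271 389.283] 5.818511704000436e-05
arm in up.png [385.743 470.266]
arm in up.png [281.148 312.232]
arm in up.png [357.89  434.746]
(np.float64(-0.02), np.float64(2.5), 0.8) False
(np.float64(0.06), np.float64(1.8), 0.63) [ 0.818  0.102 -0.202] 14.6833
```

View pics/u.png

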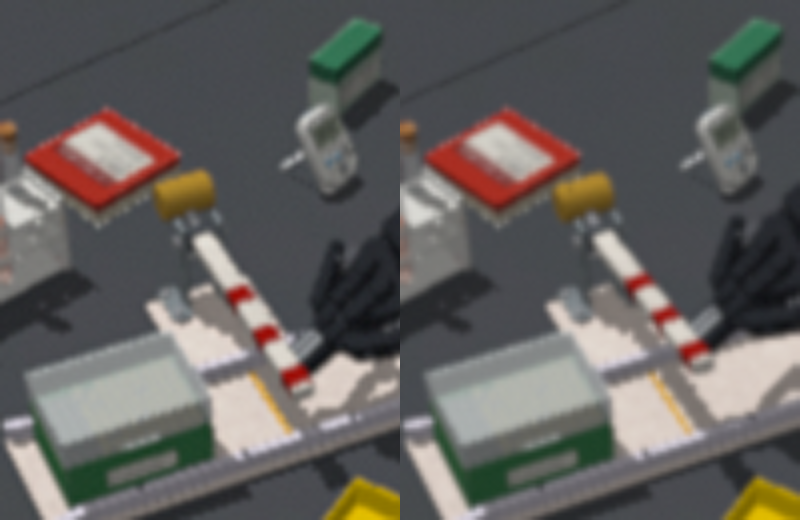

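On the left the fingers are under the arm. On the right the arm is lifting, with its end moved from crop (298,382) to (698,358). No tip shows past the arm's left edge, so the hold is shallow. I go back down, slide 15 mm deeper along the tool axis, and lift while watching the angle.

```bash
python3 - <<'E'
from h import *
np.set_printoptions(precision=3,suppress=True)
move_l(w(P,(-.005,.018,.03)),.08)
print(move_l(w(P,(-.005,.031,.021)),.05,until_force=5))
a,b=-.145,-.053;y=.031
for th in np.linspace(.1,1.3,10):
    c,s=np.cos(th),np.sin(th)
    move_l(w(P,(.14+a*c+b*s,y,.074-a*s+b*c)),.1)
    t=theta();print(round(th,2),t,get_state()["contact_force"])
    if abs(th-.63)<.06: f=grab_frame("scene");save(f,"mid.png",(230,100,430,250),4)
    if th>.5 and t and t[0]<th-.45 and t[1]<4: print("lost?");break
    if t and t[0]>1.3 and t[1]<4: break
print(get_state()["clock"])
f=grab_frame("scene");cv2.imwrite("pics/m.png",np.hstack([cv2.imread("pics/mid.png")[:,:400],cv2.resize(f["img"][100:250,230:330,::-1],None,fx=4,fy=4)]))
E
```

```text
False
0.1 (np.float64(0.0), np.float64(1.6), 0.61) [ 0.227 -0.504  0.752]
0.23 (np.float64(0.17), np.float64(1.1), 0.85) [-0.357 -0.477 -1.298]
0.37 (np.float64(0.3), np.float64(1.3), 0.85) [ 0.283 -0.979 -0.875]
0.5 (np.float64(0.39), np.float64(2.5), 0.75) [-0.341  0.137 -0.03 ]
0.63 (np.float64(0.54), np.float64(2.3), 0.79) [1.364 1.093 0.113]
0.77 (np.float64(0.7), np.float64(1.5), 0.47) [-0.254  0.281  0.092]
0.9 (np.float64(0.9), np.float64(1.0), 0.7) [ 0.386 -0.666 -0.718]
1.03 (np.float64(0.95), np.float64(0.4), 0.64) [ 0.384  0.506 -1.11 ]
1.17 (np.float64(1.33), np.float64(0.6), 0.6) [ 0.459 -0.525 -0.407]
19.7917
```

View pics/m.png

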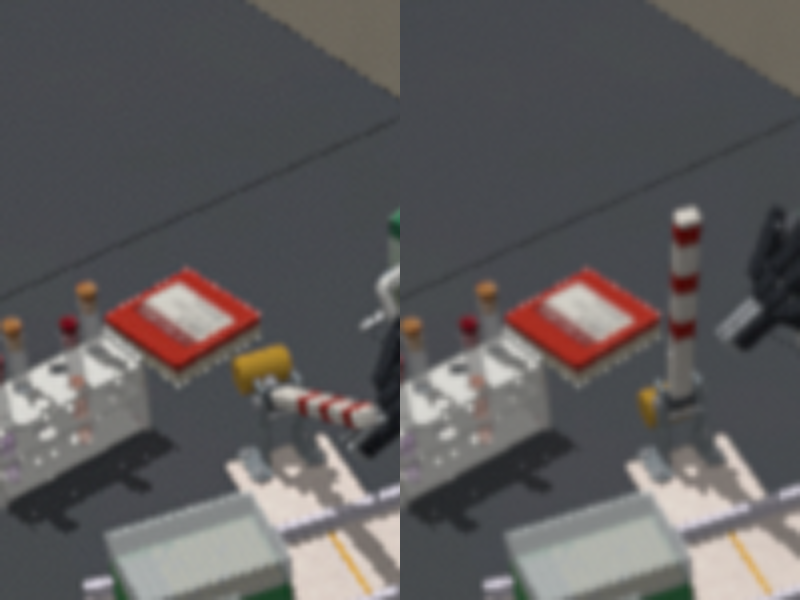

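On the right the barrier stands upright on its stop, with its top at crop (685,215), and the fingers are clear at (735,330). Next I retreat and go round to the loading end.

```bash
python3 - <<'E'
from h import *
np.set_printoptions(precision=3,suppress=True)
st=get_state();p0=st["position"]
o=rotv(P[2],-.4,3)
move_l(w(P,(-.04,-.08,max(.25,p0[2]))),.25)
movep(w(P,(-.14,.06,.34)),rotv(P[2],0.2,3))
movep(w(P,(-.03,.23,.25)),o)
move_l(w(P,(-.003,.23,.10)),.2)
print("down",move_l(w(P,(-.003,.23,.022)),.08,until_force=5))
print(theta(),get_state()["clock"])
print("contact",move_l(w(P,(-.003,.165,.022)),.04,until_force=2.5))
st=get_state();d=st["position"][:2]-P[:2];print("y",-np.sin(P[2])*d[0]+np.cos(P[2])*d[1],st["contact_force"],st["clock"])
f=grab_frame("scene");save(f,"push0.png",(220,120,400,280),4)
E
```

```text
down False
(np.float64(-0.1), np.float64(150.7), 0.74) 24.5917
contact False
y 0.16509294268177624 [-0.194  0.321 -0.074] 26.3667
```

View pics/push0.png

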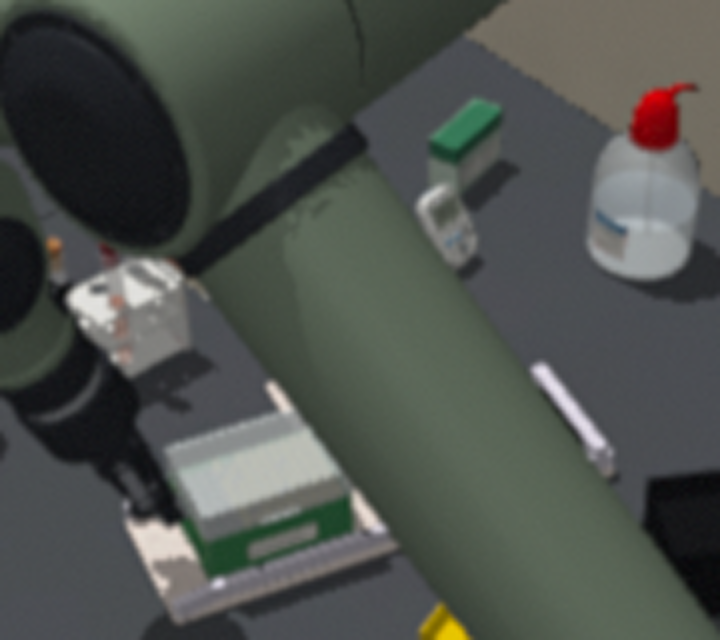

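The fingers at crop (165,510) are against the rear face of the box, and it slides easily, still flat. I push on to the stop.

```bash
python3 - <<'E'
from h import *
np.set_printoptions(precision=3,suppress=True)
def rep(m):
    st=get_state();d=st["position"][:2]-P[:2];print(m,"y",round(-np.sin(P[2])*d[0]+np.cos(P[2])*d[1],4),st["contact_force"],st["clock"])
r=move_l(w(P,(-.003,.01,.022)),.06,until_force=8);rep(("a",r))
if not r:
    r=move_l(w(P,(-.003,-.07,.022)),.025,until_force=6);rep(("b",r))
f=grab_frame("top");save(f,"home.png",(245,140,405,270),5);print([ (x["score"],x["centre"]) for x in tip_of("top","tip_box")],[proj(f,w(P,(0,-.091,.006)))])
E
```

```text
('a', False) y 0.0101 [0.001 0.151 0.248] 29.15
('b', True) y -0.0325 [0.977 1.473 1.018] 30.925
[(0.91, [242.9, 302.2]), (0.85, [382.8, 308.8]), (0.71, [312.3, 302.5]), (0.66, [368.5, 230.9]), (0.22, [471.9, 281.1])] [[np.float64(365.15456674592264), np.float64(233.41990003003036)]]
```

View pics/home.png

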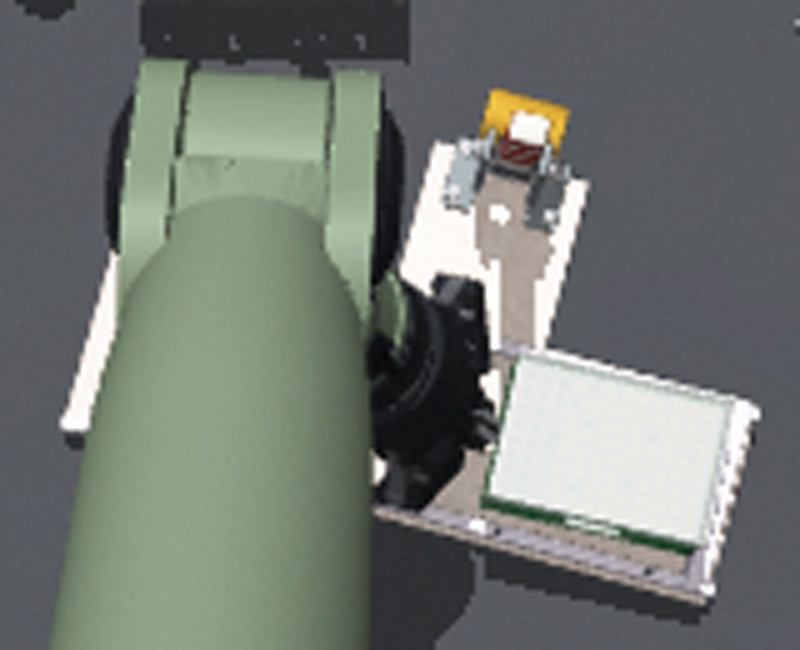

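The box, with crop corners (515,350) to (700,550), lies at the stop, the barrier is upright, and the force rose. One firmer nudge confirms it is home, then I back off and check.

```bash
python3 - <<'E'
from h import *
np.set_printoptions(precision=3,suppress=True)
def rep(m):
    st=get_state();d=st["position"][:2]-P[:2];print(m,"y",round(-np.sin(P[2])*d[0]+np.cos(P[2])*d[1],4),st["contact_force"],st["clock"])
r=move_l(w(P,(-.003,-.06,.022)),.015,until_force=10);rep(r)
move_l(w(P,(-.003,.06,.022)),.08)
move_l(w(P,(-.04,.16,.20)),.2)
movep(w(P,(-.16,.22,.30)),rotv(P[2],-.4,3));rep("out")
f=grab_frame("top");save(f,"final.png",(245,140,405,270),5)
E
```

```text
True y -0.0328 [1.024 1.405 2.283] 31.6333
out y 0.2196 [ 0.058 -0.527  0.112] 34.8333
```

View pics/final.png

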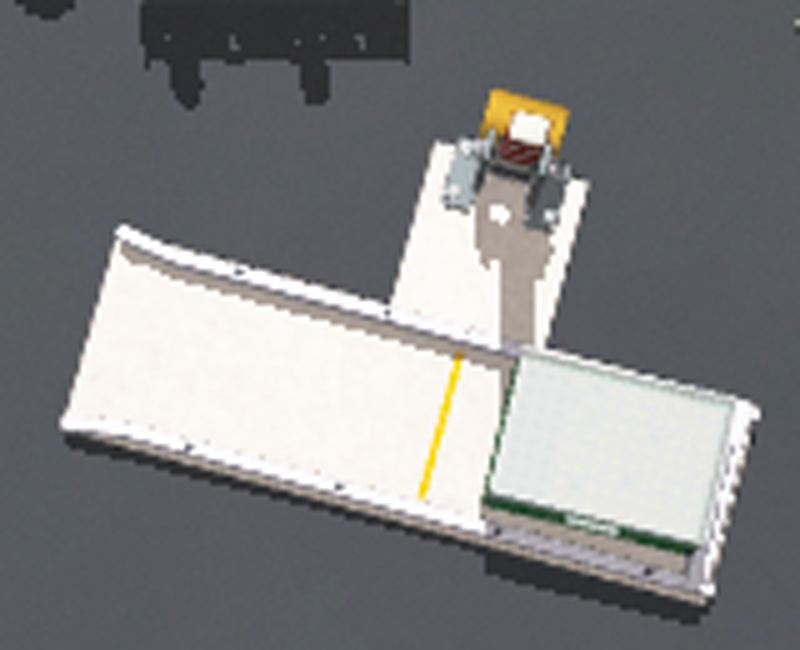

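The box is against the stop, with its rear edge at crop (515,355) to (487,505) and its front at the stop bar. It moved only 0.3 mm under a 10 N push, and the barrier is still up at (525,130).

```bash
python3 -c "
from cell import *
print(sign_off())"
```

```text
the job is handed in; nothing more can be done
None
```

The barrier is raised and stays up on its own, and the green box is fully home against the end stop; I signed off after about 35 s of the 58 s, after a first lift attempt that slipped off the arm.

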